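Set up a valve spool for a run-out check

TASK

Set up the valve spool on the granite surface plate for a run-out check: stand the two matching small V-blocks on the plate in line with the stop screw, lay the spool across them with one ground journal fully in each V, its plain end facing the stop screw and about 10 mm short of it without touching. Then stand the dial stand on the plate behind the spool (the side away from the robot), so that the dial's plunger presses down on the top of the spool's thick middle land, near the middle of it. Set everything down, do not drop it.

Things in the scene. Friction and masses are not known exactly. Their poses are not given: they have to be found in the camera images.
- plate: Granite surface plate, fixed: dark grey slab 220 (its x) by 260 (its y), flat top 50 above the bench. Origin at the centre of its underside; x points away from the robot to its back edge, y to the robot's left, z up; it may be turned a little. It carries only the end stop at the start.
- stop: End stop, fixed on the plate near its right (-y) end: dark block 40 (x) by 36 (y) by 62 high with a brass thumbscrew along its y, 47 above the plate. Origin at the centre of its underside, on the plate's top; axes parallel to the plate's. The screw's tip (8 diameter) is at x 0, y +34, z +47 and points to +y: the spool's axis belongs on this line.
- vblock_a: One of two identical small steel V-blocks, loose, upright; either may go at either end. 30 long (x, along the V), 45 wide (y), 45 high, 0.42 kg; 90 degree V, 32 wide at the top, 16 deep. Origin at the centre of its underside, z up. Grip it across its width (y). A journal in the V has its axis 47.4 above the underside. (The big V-block is not part of the job.)
- vblock_b: The other V-block of the pair, identical to the first.
- spool: Valve spool, loose, lying on the bench, about 0.5 kg. Origin on its axis (17 high) at the middle of the thick land; x along the axis towards the hexagon. Land 34 diameter, x -25 to +25 (grip it here); journals 26 diameter, -75 to -25 (ends in the plain end) and +25 to +69; hexagon 34 across flats, +69 to +84. V-blocks belong at x -47 and +47, within 7, clear of land and hexagon.
- stand: Dial stand, loose, upright, about 0.72 kg: dark base 54 (x) by 50 (y) by 40 high; steel beam 18 (x) by 14 (y) up to 176 (grip across y at about 152; a clamp spans 102 to 126); a dial 50 across on an arm to -x, centred at x -65, z 114, 15 thick. Origin at the centre of the base's underside, z up. In use it stands behind the spool, its -x towards the robot, square to the spool.
- dial_tip (a point): Lower tip of the dial's plunger: at x -65, y 0 of the stand and, when free, 60.4 above its underside. That is 4 lower than the top of the land of a spool seated in the V-blocks on the same surface, so the plunger is pressed in about 4 when the stand is lowered with the tip over the land.
- plunger (a joint): How far the dial's plunger is pressed in, m: 0 free, at most 0.010. Spring force about 0.6 N at 0 and 1.8 N at 0.010.
Things that resemble listed ones, but are neither listed nor needed, are in the scene too. Leave any pink look-alike of the vblock_a alone. What is shaped like the spool but pink is not meant.

How it is judged (in metres and radians):
On the way, in this order (a step that is already met when the one before it is completed fails the run):
1. both V-blocks stand upright on the plate (z of vblock_a in the frame of plate between 0.047 and 0.054 m and angle between each of vblock_a, vblock_b's own z axis and vertical below 0.06 rad and z of vblock_b in the frame of plate between 0.047 and 0.054 m), for 0.2 s.
2. the spool lies in both V-blocks, a journal in each (all of step 1 and ((x of vblock_a in the frame of spool between 0.04 and 0.054 m and x of vblock_b in the frame of spool between -0.054 and -0.04 m) or (x of vblock_a in the frame of spool between -0.054 and -0.04 m and x of vblock_b in the frame of spool between 0.04 and 0.054 m)) and z of spool in the frame of vblock_a between 0.0445 and 0.0505 m and x of spool in the frame of vblock_a between -0.06 and 0.06 m and z of spool in the frame of vblock_b between 0.0445 and 0.0505 m and x of spool in the frame of vblock_b between -0.06 and 0.06 m), for 0.2 s.
3. the dial stand stands on the plate behind the spool with its plunger pressed by the land (value of joint plunger between 0.0012 and 0.0095 m and horizontal distance between dial_tip and spool below 0.014 m and z of stand in the frame of plate between 0.047 and 0.054 m and angle between stand's own z axis and vertical below 0.06 rad and x of stand in the frame of spool between -0.04 and 0.04 m and x of stand in the frame of stop above 0.035 m), for 0.2 s.
At the end, for the whole second after the job is handed in: V-blocks upright on plate, one under each journal (47 +-7 mm from spool's middle), spool seated in both, plain end 3-20 mm from the screw, middle within 12 mm and axis 0.15 rad of its line; stand upright on plate behind, tip within 14 mm of the land's middle, plunger pressed 1.2-9.5 mm; all at rest (all of step 2 and all of step 3 and x of stop in the frame of spool between -0.129 and -0.112 m and x of spool in the frame of stop between -0.012 and 0.012 m and angle between the x axis of spool and the y axis of stop, either way round below 0.15 rad and linear speed of each of vblock_a, vblock_b, spool, stand below 0.02 m/s); the robot touches nothing.
It fails at once if a V-block, the spool or the dial stand is dropped (falls freely faster than 0.7 m/s, about 25 mm) ((contact force between vblock_a and anything else below 0.05 N and linear speed of vblock_a above 0.7 m/s) or (contact force between vblock_b and anything else below 0.05 N and linear speed of vblock_b above 0.7 m/s) or (contact force between spool and anything else below 0.05 N and linear speed of spool above 0.7 m/s) or (contact force between stand and anything else below 0.05 N and linear speed of stand above 0.7 m/s)).
It also fails if it takes over 115 s, if anything falls off the work surface, if the arm or the gripper's body presses on something with over 40 N, if the wrist force passes 120 N, or if a joint passes its speed limit or range.

ROBOT

A 6-joint arm with a two-finger parallel gripper is mounted at the origin on the work surface. World frame = base frame: x ahead of the robot, y to its left, z up, the work surface at z = 0. Lengths are in m, angles in degrees, forces in N, time in s.
With the tool pointing down it reaches from about 0.25 to 0.725 m from the base axis. Payload 9.7 kg.
Tool frame: the origin (TCP) lies at the very end of the fingers, on their centre line; the grasp point (between the pads) lies 19 mm behind it (bot.hold_point_z is the distance from the TCP to the grasp point, in m); z points along the fingers, y is the line along which they close (so a half turn about z gives the same grasp; the last joint's range is limited). The gripper opens to 85 mm and grips with 20 to 120 N. Pads are 22 mm wide; open, the fingers measure 114 mm over their backs; the gripper's body (76 mm by 85 mm) begins 54 mm behind the grasp point. The pads swing forward as they close: fully open they stand 13 mm farther back than shut.
Start: joints at [67.781, 4.979, 10.078, 95.1, 0, 90], TCP at [0.208, 0.509, 0.231] pointing down, gripper open.
Joint ranges: [-179.16, 179.16], [-48.56, 103.87], [-65.8, 70.77], [-126.05, 130.52], [-82.76, 87.17], [-180, 180]. Speed limits (degrees/s): [127.2, 127.2, 147.25, 180, 180, 180].

INTERFACE

Orientations are given as [roll, pitch, yaw] about the fixed x, y, z axes, in that order (R = Rz(yaw) Ry(pitch) Rx(roll)).
In Python, from workcell import bot gives the robot as it stands.
- The arm moves only by the tool play_rows, never from a script. Its argument "targets" is a list of rows, each an object with "grip": the closure in counts, from 0 (fully open) to 255 (shut); "linear": the shift along the world's x, y, z in cm, a list of three; "delta_rot": the turn, a rotation vector about the world's x, y, z in rad, a list of three. A call has 1 to 10 rows; each row is the pose to reach, as a shift and turn from the pose commanded when the call began; what a row does not reach only later rows make up. A row lasts 1/10 s, in which the tool goes at most 50 mm and 8.59 degrees, less where a joint would pass 70% of its speed; a pose out of reach is approached as far as the arm can. A call with a gripper value outside its range is refused whole. The fingers move at their own pace and stop on an object; "force" is the grip in N (left out, the last holds). Time passes only in rows, so rows that repeat a pose let the fingers close. It gives the time, the measured TCP pose, the force, the opening and the grip force at its end, in the units of the state.
- bot.get_obs(): the state, without advancing time (a new reading comes with each control period).
- bot.camera(name): name is "side" or "top"; returns a dict with "color" (384x512x3 uint8, red, green, blue), "range_z" (384x512 float32, m along the optical axis (not along the pixel's ray), 0 where there is no reading), "fov_y" (degrees; the focal length in pixels is half the picture's height over the tangent of half this angle, whatever the lens; pixels are square), "cx", "cy" (the principal point, pixels), "dist_coeffs" ([k1, k2, p1, p2, k3] as OpenCV has them; the pictures are not rectified), "world_to_cam" (4x4, takes a point from world to camera coordinates). Camera axes: x right, y up, looking along -z (the intrinsics and any distortion apply to the point x, -y, -z); pixel columns grow to the right and rows downward; lengths in m; the calibration is good to about 2 mm. A picture is of the moment at which its call begins.
- bot.job_done(): hands the job in; it is judged then, once.
Trained networks look in a picture, given as the dict that the camera call returned (one of the last four; its "shot" number tells which), for a name from the list of things; names that differ only in an ending like _2 or _b are one class to them, and where a whole thing is asked for, a point or a joint stands for the part that bears it (a point fixed in the world has none). Each returns a list of dicts, best first, with "conf" (0 to 1); they miss things now and then, are a little off and sometimes report something else, mostly with a low value. They report only what shows in the picture. A call takes as long as a camera call. They do not tell look-alikes from the thing itself.
- bot.search_frame(picture, target): "box" ([left, top, right, bottom] in pixels, round what is visible of it).
- bot.trace(picture, target): "pixels" (384x512 bool, what is visible of it) and "box" ([left, top, right, bottom] in pixels, round what is visible of it).
- bot.pinpoint(picture, target): "pixel" ([column, row] in pixels: a listed point, or the origin of a listed thing).
The state is a dict: "time": time; "q": joint angles; "qd": joint speeds; "joint_efforts": joint torques, N m; "ee_pos": TCP position; "tcp_rot": TCP orientation; "wrist_force": force on the tool from outside, world axes, zero at the start; "torque": the same for the moment, N m; "opening": finger opening in m; "grasp_force": force on a finger pad.
Only numpy, scipy, OpenCV 4.12 (cv2) and the standard library are available. Lean on these libraries where they do the work, as an engineer would, in place of code of your own. Each camera call takes 0.05 s, during which the arm holds its last target. There are 200 camera calls.

## Working session

There is one attempt and no reset: what is moved stays moved. The work goes in short steps, Python scripts to look and compute and a tool call to move; the robot and the scene stay as the last step left them, time stands still between calls to the robot, and variables do not carry over. Pictures are saved under pics/ and viewed, at most 14 in all, crops included, and the job is handed in when it is done.

Besides the shell and the picture viewer there is one more tool, called after "Emit:" by a JSON object that holds its "op" and its "data", one argument or row to a line. play_rows: Moves the arm, as the interface text tells. Its arguments: {"type":"object","properties":{"targets":{"type":"array","items":{"type":"object","properties":{"grip":{"type":"number"},"linear":{"type":"array","items":{"type":"number"}},"delta_rot":{"type":"array","items":{"type":"number"}}}}},"force":{"type":"number"}},"required":["targets"]}

```bash
mkdir -p pics; ls
cat > h.py <<'E'
import numpy as np, cv2
from workcell import bot
def shot(name):
    p=bot.camera(name); return p
def K(p):
    f=p["color"].shape[0]/2/np.tan(np.radians(p["fov_y"])/2)
    return np.array([[f,0,p["cx"]],[0,f,p["cy"]],[0,0,1.]])
def ray(p,px):
    u=cv2.undistortPoints(np.array(px,float).reshape(-1,1,2),K(p),np.array(p["dist_coeffs"],float)).reshape(-1,2)
    T=np.linalg.inv(p["world_to_cam"])
    d=np.c_[u[:,0],-u[:,1],-np.ones(len(u))]
    return T[:3,3],d@T[:3,:3].T
def atz(p,px,z):
    o,d=ray(p,px); return o+d*((z-o[2])/d[:,2])[:,None]
def cloud(p,mask=None):
    z=p["range_z"]; m=(z>0) if mask is None else (mask&(z>0))
    r,c=np.nonzero(m); o,d=ray(p,np.c_[c,r]); return o+d*z[r,c][:,None],np.c_[c,r]
def proj(p,P):
    P=np.atleast_2d(P); W=p["world_to_cam"]; q=P@W[:3,:3].T+W[:3,3]; q=q*[1,-1,-1]
    return cv2.projectPoints(q,np.zeros(3),np.zeros(3),K(p),np.array(p["dist_coeffs"],float))[0].reshape(-1,2)
def save(img,f,s=1.5):
    cv2.imwrite(f,cv2.cvtColor(cv2.resize(img,None,fx=s,fy=s),cv2.COLOR_RGB2BGR))
E
python3 - <<'E'
from h import *
for n in ["top","side"]:
    p=shot(n); save(p["color"],f"pics/{n}0.png")
    T=np.linalg.inv(p["world_to_cam"]); print(n,T[:3,3].round(3),-T[:3,2].round(3),p["fov_y"])
    for t in ["plate","stop","vblock_a","spool","stand"]:
        for d in bot.trace(p,t)[:4]:
            P,_=cloud(p,d["pixels"])
            print(t,round(d["conf"],2),np.round(d["box"]).tolist(),np.median(P,0).round(3).tolist(), np.median(p["color"][d["pixels"]],0).tolist())
        print("  pin",[(round(d["conf"],2),np.round(d["pixel"],1).tolist()) for d in bot.pinpoint(p,t)[:4]])
print(bot.get_obs())
E
```

```text
pics
top [0.255 0.006 1.172] [ 0.153 -0.024 -0.988] 46.95871911696493
plate 0.56 [201.0, 91.0, 311.0, 185.0] [0.566, -0.017, 0.05] [64.0, 64.0, 64.0]
  pin [(0.94, [256.0, 141.6])]
stop 0.87 [282.0, 147.0, 303.0, 168.0] [0.496, -0.112, 0.1] [62.0, 63.0, 58.0]
  pin [(0.5, [294.9, 158.4])]
vblock_a 0.86 [123.0, 122.0, 146.0, 136.0] [0.592, 0.3, 0.036] [94.5, 87.0, 83.0]
vblock_a 0.82 [131.0, 226.0, 154.0, 246.0] [0.3, 0.264, 0.036] [152.0, 69.0, 89.0]
vblock_a 0.6 [115.0, 203.0, 138.0, 216.0] [0.371, 0.312, 0.037] [102.0, 95.0, 91.0]
  pin [(0.77, [135.7, 130.4]), (0.59, [139.2, 237.0])]
spool 0.89 [354.0, 254.0, 419.0, 273.0] [0.229, -0.351, 0.028] [152.0, 81.0, 100.0]
spool 0.69 [344.0, 102.0, 378.0, 155.0] [0.594, -0.303, 0.029] [129.0, 121.0, 119.0]
spool 0.16 [354.0, 197.0, 390.0, 237.0] [0.362, -0.298, 0.113] [41.0, 39.0, 35.0]
  pin [(0.82, [388.7, 263.6]), (0.64, [358.9, 132.1])]
stand 0.75 [352.0, 197.0, 388.0, 238.0] [0.361, -0.298, 0.116] [39.0, 38.5, 34.0]
  pin [(0.67, [365.9, 212.0])]
side [ 0.214 -0.896  0.784] [ 0.182  0.768 -0.614] 49.91124903741587
plate 0.66 [258.0,
[... 946 characters left out ...]
]
  pin [(0.83, [257.9, 292.6])]
{'time': 1.1, 'q': array([ 6.77824521e+01,  4.97653552e+00,  1.00775183e+01,  9.50983259e+01,
       -5.72393963e-04,  9.00007607e+01]), 'qd': array([-0.00706254,  0.03075612, -0.00851324, -0.00874017,  0.04078804,
        0.03851601]), 'joint_efforts': array([ 7.40181586e-04, -5.20104718e+01,  4.64868915e+01,  1.46968421e-03,
        1.23329664e-04, -1.55324688e-05]), 'ee_pos': array([0.20797036, 0.50916246, 0.2313006 ]), 'tcp_rot': array([1.79997343e+02, 5.72358686e-04, 1.57781691e+02]), 'wrist_force': array([ 0.46709795, -0.12343496, -0.14085327]), 'torque': array([ 0.04111673,  0.01792763, -0.0014048 ]), 'grasp_force': 0.0, 'opening': 0.08536937101855803}
```

View pics/top0.png

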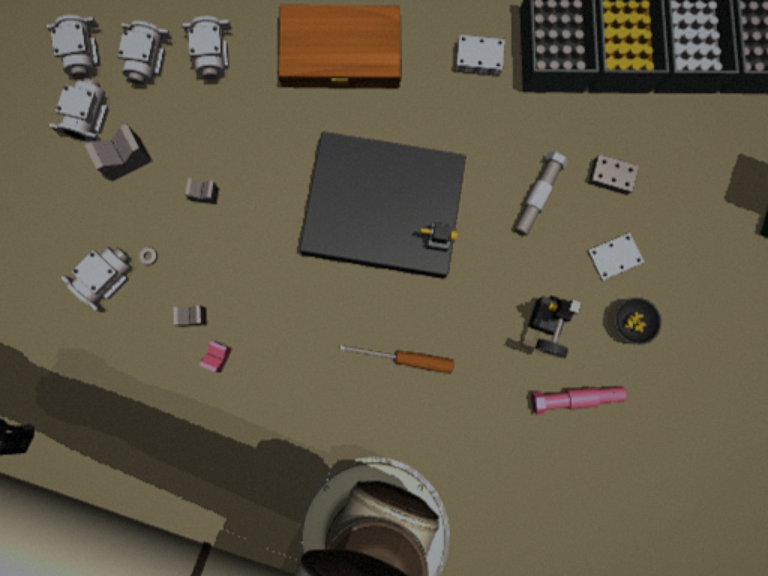

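View pics/side0.png

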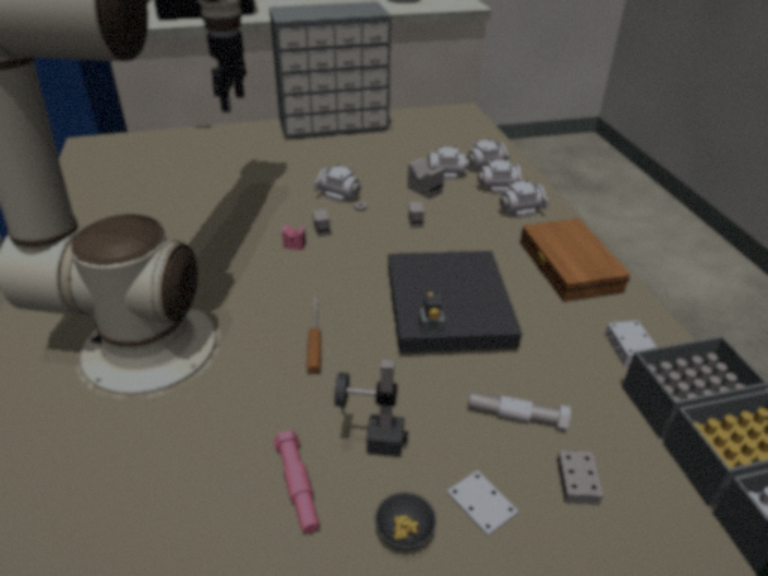

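The top view (1.5x pixels) shows the V-blocks at (200,190) and (187,315) and a pink look-alike at (213,357). The spool is at (540,193) with its hexagon at the far end, the stand is at (548,318) with its dial towards the robot, and the stop screw at (428,234) points left (+y). Next I'll measure the poses.

```bash
cat > m.py <<'E'
from h import *
from scipy.optimize import least_squares
def scene(avg=1):
    out=[]
    for n in ["top","side"]:
        p=shot(n); P,_=cloud(p); out.append((p,P))
    return out
def near(P,c,r,z0,z1):
    return P[(np.hypot(*(P[:,:2]-c).T)<r)&(P[:,2]>z0)&(P[:,2]<z1)]
def rect(Q):
    return cv2.minAreaRect(Q[:,:2].astype(np.float32)*1000)
# box top fit: robust fill of sized rectangle -> use trimmed extents along angle minimising area
def boxfit(Q,lx,ly,yaw0,span=25):
    best=None
    for a in np.arange(yaw0-span,yaw0+span,.5):
        c,s=np.cos(np.radians(a)),np.sin(np.radians(a))
        u=Q[:,0]*c+Q[:,1]*s; v=-Q[:,0]*s+Q[:,1]*c
        u0,u1=np.percentile(u,[1,99]);v0,v1=np.percentile(v,[1,99])
        A=(u1-u0)*(v1-v0)
        if best is None or A<best[0]:
            U,V=(u0+u1)/2,(v0+v1)/2
            best=(A,a,U*c-V*s,U*s+V*c,u1-u0,v1-v0)
    return np.round(best[1:],4)
def spoolfit(P,x0):
    def f(q):
        d=np.array([np.cos(q[2]),np.sin(q[2])]); w=P[:,:2]-q[:2]
        t=w@d; n=w@[-d[1],d[0]]
        r=np.hypot(n,P[:,2]-x0[3])
        R=np.where(abs(t)<.025,.017,np.where(t>.069,.018,.013))
        e=r-R
        e=np.r_[e,0*e]
        e[len(t):]=np.maximum(0,np.maximum(t-.084,-.075-t))
        return e
    b=None
    for dt in np.arange(-.012,.0121,.003):
        g=[x0[0]+dt*np.cos(x0[2]),x0[1]+dt*np.sin(x0[2]),x0[2]]
        s=least_squares(f,g,loss="soft_l1",f_scale=.002,diff_step=1e-3,x_scale=[.01,.01,.1])
        if b is None or s.cost<b.cost:b=s
    return b.x,b.cost/len(P)
E
python3 - <<'E'
from m import *
S=scene()
for (p,P),n in zip(S,["top","side"]):
    print(n)
    Q=near(P,[.566,-.017],.2,.044,.056); print("plate",boxfit(Q,0,0,0),Q[:,2].mean().round(4))
    Q=near(P,[.496,-.118],.04,.104,.12); print("stop",len(Q),boxfit(Q,0,0,0))
    for c in ([.592,.3],[.371,.312]):
        Q=near(P,c,.045,.027,.055); print("vb",len(Q),boxfit(Q,0,0,0,45),Q[:,2].max().round(4))
        Q=near(P,c,.045,.041,.055); print("  top",len(Q),boxfit(Q,0,0,0,45))
    for q in [near(P,[.596,-.305],.1,.006,.05)]:
        print("spool",len(q),spoolfit(q,[.594,-.305,np.radians(-26),.017]))
    Q=near(P,[.37,-.3],.07,.03,.045); print("base",len(Q),boxfit(Q,0,0,0,40))
    Q=near(P,[.37,-.3],.1,.165,.19); print("beamtop",len(Q),boxfit(Q,0,0,0,40))
    Q=near(P,[.32,-.3],.1,.105,.125); print("dial",len(Q),boxfit(Q,0,0,0,40),Q.mean(0))
for t in ["dial_tip","stand","stop"]:
    for p,_ in S: print(t,[(d["conf"],atz(p,[d["pixel"]],{"dial_tip":.0604,"stand":0,"stop":.05}[t]).round(4).tolist()) for d in bot.pinpoint(p,t)[:2]])
p=S[0][0]; save(p["color"][90:260,100:400],"pics/topc.png",2.6)
E
```

```text
top
plate [-10.       0.5685  -0.0209   0.2154   0.2539] 0.0497
stop 125 [-13.5      0.5003  -0.1195   0.0258   0.0377]
vb 225 [-6.      0.5945  0.3013  0.0303  0.0457] 0.0506
  top 87 [-4.5     0.5947  0.3012  0.0308  0.0455]
vb 238 [4.     0.3723 0.313  0.0297 0.0446] 0.0492
  top 91 [4.     0.3728 0.3132 0.0288 0.0445]
spool 682 (array([ 0.58804507, -0.30111715, -0.48636456]), np.float64(4.570849267863685e-06))
base 244 [-20.5      0.3734  -0.3095   0.0581   0.0485]
beamtop 60 [-2.350e+01  3.707e-01 -3.093e-01  1.750e-02  1.530e-02]
dial 184 [-19.       0.3438  -0.2976   0.0869   0.0467] [ 0.34689568 -0.29329754  0.11810566]
side
plate [-9.5     0.5646 -0.0213  0.2155  0.2549] 0.0487
stop 90 [-9.      0.4976 -0.1206  0.0248  0.0386]
vb 99 [-3.5     0.5907  0.3026  0.0296  0.0475] 0.0474
  top 34 [-4.      0.5915  0.3037  0.0294  0.0488]
vb 106 [5.     0.368  0.3144 0.0302 0.05  ] 0.046
  top 39 [5.     0.3682 0.3157 0.0307 0.0499]
spool 836 (array([ 0.58744457, -0.29900992, -0.4788022 ]), np.float64(2.8952528167052375e-06))
base 393 [-18.       0.3681  -0.3093   0.0531   0.0498]
beamtop 70 [-1.600e+01  3.677e-01 -3.084e-01  1.680e-02  1.490e-02]
dial 275 [-26.5      0.3402  -0.3043   0.0845   0.0467] [ 0.34110329 -0.30710657  0.11659701]
dial_tip []
dial_tip [(0.49, [[0.3567, 0.2216, 0.0604]])]
stand [(0.89, [[0.3591, -0.3061, 0.0]])]
stand [(0.87, [[0.371, -0.3049, 0.0]]), (0.21, [[0.5908, 0.3061, 0.0]])]
stop [(0.51, [[0.511, -0.1228, 0.05]])]
stop [(0.81, [[0.4976, -0.1134, 0.05]])]
```

Emit:
{"op": "play_rows", "data": {
  "targets": [
    {"grip": 0, "linear": [3, -3.5, -2], "delta_rot": [0, 0, 0.1]},
    {"grip": 0, "linear": [6, -7, -4], "delta_rot": [0, 0, 0.2]},
    {"grip": 0, "linear": [9, -10.5, -6], "delta_rot": [0, 0, 0.3]},
    {"grip": 0, "linear": [12, -14.5, -8], "delta_rot": [0, 0, 0.4]},
    {"grip": 0, "linear": [14.5, -17.5, -10], "delta_rot": [0, 0, 0.466]},
    {"grip": 0, "linear": [16.2, -19.5, -11.1], "delta_rot": [0, 0, 0.466]},
    {"grip": 0, "linear": [16.2, -19.5, -11.1], "delta_rot": [0, 0, 0.466]},
    {"grip": 0, "linear": [16.2, -19.5, -15], "delta_rot": [0, 0, 0.466]}
  ]
}}

```text
time: 2.3
ee_pos: [0.3725, 0.3155, 0.0852]
tcp_rot: [179.7, 0.4, -175.6]
wrist_force: [1.2, 1.2, 0.5]
opening: 0.0853
grasp_force: 0.0
```

Run:
```python
from m import *
o=bot.get_obs(); print(o["ee_pos"],o["tcp_rot"],o["q"].round(1))
pl=np.radians(-9.75); ex=np.array([np.cos(pl),np.sin(pl)]); ey=np.array([-ex[1],ex[0]])
for n in ["top","side"]:
    p=shot(n); P,px=cloud(p)
    c=p["color"][px[:,1],px[:,0]].astype(int)
    m=(c[:,0]-c[:,2]>50)&(np.hypot(*(P[:,:2]-[.499,-.12]).T)<.09)&(P[:,2]>.07)
    w=P[m]; rel=(w[:,:2]-[.499,-.12]); a,b=rel@ex,rel@ey
    print(n,m.sum()); 
    for i in np.argsort(b): print("(%.1f %.1f %.1f)"%(a[i]*1e3,b[i]*1e3,w[i,2]*1e3),end="")
    print()
    q=P[(np.hypot(*(P[:,:2]-[.499,-.12]).T)<.06)&(P[:,2]>.06)&(P[:,2]<.09)]; rel=(q[:,:2]-[.499,-.12]); print("body",np.percentile(rel@ex,[1,99]),np.percentile(rel@ey,[1,99]))
    q=near(P,[.37,.314],.2,.04,.2)
save(shot("side")["color"][90:330,170:400],"pics/s1.png",2.5)
```

```text
[0.37251106 0.31549565 0.08523749] [ 179.72326111    0.36330835 -175.63691803] [ 40.3  -4.3 -15.4  78.4   0.   35.9]
top 45
(-2.8 -20.2 103.3)(-1.0 -19.6 106.1)(1.2 -19.1 107.5)(4.4 -19.0 104.6)(7.3 -18.8 102.8)(-5.8 -18.2 103.4)(-2.8 -18.0 101.3)(-1.6 -17.1 106.9)(4.2 -16.6 103.5)(-0.0 -16.4 110.5)(-4.9 -16.2 98.2)(6.6 -16.2 104.3)(9.3 -15.9 103.5)(-3.4 -15.4 102.2)(-1.3 -14.9 104.1)(1.2 -14.5 103.9)(3.5 -14.1 104.7)(6.6 -13.9 102.4)(-5.0 -13.9 96.7)(9.4 -13.6 101.4)(-4.0 -12.9 102.9)(-1.7 -12.5 103.9)(0.2 -11.9 106.3)(2.5 -11.4 107.2)(5.7 -11.3 104.3)(-3.3 -10.9 98.4)(-0.3 -10.7 96.3)(-0.9 24.6 95.0)(-0.1 25.3 101.8)(2.7 25.7 100.7)(-0.2 27.7 100.5)(3.6 27.9 95.5)(5.1 28.5 99.7)(0.0 30.0 97.9)(1.8 30.6 100.8)(4.7 30.9 99.4)(-1.0 32.6 100.2)(1.8 33.0 99.4)(3.5 33.5 102.8)(-1.3 35.0 99.8)(-0.4 35.7 106.3)(3.6 35.9 100.6)(-1.2 37.4 97.5)(0.8 37.9 99.8)(3.3 38.3 99.8)
body [-0.01782476  0.01985166] [-0.01223988  0.02339114]
side 24
(-7.2 -21.0 105.9)(3.0 -20.9 105.4)(-4.2 -20.7 98.8)(-4.4 -19.5 104.5)(0.8 -19.4 104.2)(-6.7 -19.4 101.1)(1.2 -19.3 97.4)(-4.1 -19.2 100.9)(1.1 -18.9 100.4)(3.7 -18.6 100.1)(-1.3 -17.7 99.5)(1.0 -17.2 105.6)(2.1 -15.9 91.0)(-0.7 -15.8 94.5)(-3.9 -15.5 104.4)(-0.9 -14.8 100.3)(-1.1 -14.4 103.4)(-6.3 -14.4 103.6)(4.2 -14.0 102.8)(-3.5 -12.2 105.0)(-0.8 -11.6 104.3)(-5.8 -10.9 104.0)(1.9 -10.8 103.6)(4.8 -9.6 102.5)
body [-0.0214357   0.01805954] [-0.017403    0.02309175]
```

View pics/s1.png

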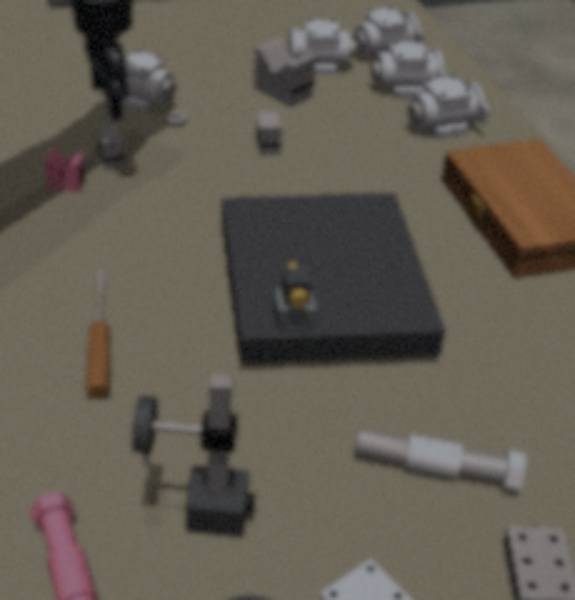

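Emit:
{"op": "play_rows", "data": {
  "targets": [
    {"grip": 0, "linear": [0, 0, -3], "delta_rot": [0, 0, 0]},
    {"grip": 0, "linear": [0, 0, -5.5], "delta_rot": [0, 0, 0]},
    {"grip": 0, "linear": [0, 0, -7.1], "delta_rot": [0, 0, 0]},
    {"grip": 0, "linear": [0, 0, -7.1], "delta_rot": [0, 0, 0]},
    {"grip": 255, "linear": [0, 0, -7.1], "delta_rot": [0, 0, 0]},
    {"grip": 255, "linear": [0, 0, -7.1], "delta_rot": [0, 0, 0]},
    {"grip": 255, "linear": [0, 0, -7.1], "delta_rot": [0, 0, 0]},
    {"grip": 255, "linear": [0, 0, -7.1], "delta_rot": [0, 0, 0]},
    {"grip": 255, "linear": [0, 0, -7.1], "delta_rot": [0, 0, 0]}
  ],
  "force": 60
}}

```text
time: 3.35
ee_pos: [0.3707, 0.315, 0.0121]
tcp_rot: [179.9, 0.1, -175.5]
wrist_force: [-0.3, 1.2, 6.3]
opening: 0.0441
grasp_force: 62.5
```

Emit:
{"op": "play_rows", "data": {
  "targets": [
    {"grip": 255, "linear": [0, 0, 3], "delta_rot": [0, 0, 0]},
    {"grip": 255, "linear": [0, 0, 7], "delta_rot": [0, 0, 0]},
    {"grip": 255, "linear": [2, -3, 9], "delta_rot": [0, 0, 0.14]},
    {"grip": 255, "linear": [4, -6, 9], "delta_rot": [0, 0, 0.28]},
    {"grip": 255, "linear": [6, -10, 9], "delta_rot": [0, 0, 0.42]},
    {"grip": 255, "linear": [8, -14, 9], "delta_rot": [0, 0, 0.56]},
    {"grip": 255, "linear": [10, -18, 9], "delta_rot": [0, 0, 0.7]},
    {"grip": 255, "linear": [12.5, -21.5, 9], "delta_rot": [0, 0, 0.84]},
    {"grip": 255, "linear": [14.5, -24.5, 9], "delta_rot": [0, 0, 0.98]},
    {"grip": 255, "linear": [15.8, -26.66, 9], "delta_rot": [0, 0, 1.12]}
  ]
}}

```text
time: 4.35
ee_pos: [0.5291, 0.0451, 0.1005]
tcp_rot: [-180.0, -0.0, -111.7]
wrist_force: [0.3, 0.7, -3.1]
opening: 0.0437
grasp_force: 62.8
```

Emit:
{"op": "play_rows", "data": {
  "targets": [
    {"grip": 255, "linear": [0, 0, 0], "delta_rot": [0, 0, 0.14]},
    {"grip": 255, "linear": [0, 0, 0], "delta_rot": [0, 0, 0.204]},
    {"grip": 255, "linear": [0, 0, -1], "delta_rot": [0, 0, 0.204]},
    {"grip": 255, "linear": [0, 0, -2], "delta_rot": [0, 0, 0.204]},
    {"grip": 255, "linear": [0, 0, -2.5], "delta_rot": [0, 0, 0.204]},
    {"grip": 255, "linear": [0, 0, -2.5], "delta_rot": [0, 0, 0.204]},
    {"grip": 255, "linear": [0, 0, -2.5], "delta_rot": [0, 0, 0.204]}
  ]
}}

```text
time: 5.05
ee_pos: [0.5278, 0.0477, 0.0752]
tcp_rot: [180.0, -0.0, -100.3]
wrist_force: [-1.2, -0.4, -3.0]
opening: 0.0441
grasp_force: 63.0
```

Run:
```python
from m import *
for n in ["top","side"]:
    p=shot(n)
    print(n,[(round(d["conf"],2),np.round(d["box"])) for d in bot.search_frame(p,"vblock_a")])
    save(p["color"][60:260,180:400],f"pics/{n}2.png",2.6)
```

```text
top [(0.85, array([123., 120., 144., 137.])), (0.75, array([135., 228., 153., 248.]))]
side [(0.78, array([188., 153., 200., 164.])), (0.55, array([272., 162., 288., 183.]))]
```

View pics/side2.png

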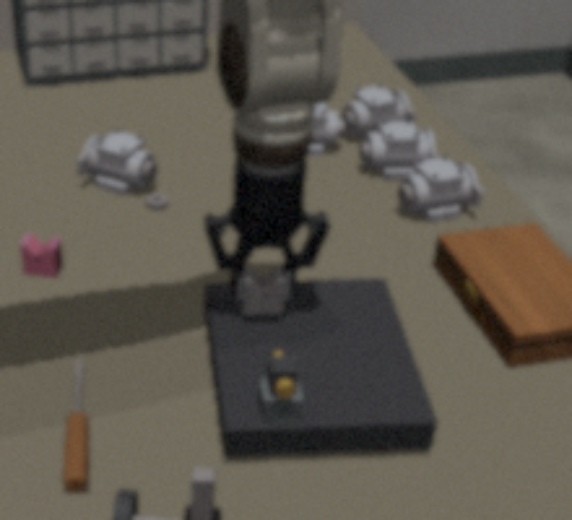

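Emit:
{"op": "play_rows", "data": {
  "targets": [
    {"grip": 255, "linear": [0, 0, -0.7], "delta_rot": [0, 0, 0]},
    {"grip": 255, "linear": [0, 0, -1.1], "delta_rot": [0, 0, 0]},
    {"grip": 255, "linear": [0, 0, -1.3], "delta_rot": [0, 0, 0]},
    {"grip": 255, "linear": [0, 0, -1.4], "delta_rot": [0, 0, 0]},
    {"grip": 255, "linear": [0, 0, -1.4], "delta_rot": [0, 0, 0]}
  ]
}}

```text
time: 5.75
ee_pos: [0.5277, 0.0475, 0.0621]
tcp_rot: [180.0, 0.0, -100.3]
wrist_force: [-4.5, -0.8, 5.8]
opening: 0.0443
grasp_force: 64.1
```

Emit:
{"op": "play_rows", "data": {
  "targets": [
    {"grip": 0, "linear": [0, 0, 0], "delta_rot": [0, 0, 0]},
    {"grip": 0, "linear": [0, 0, 0], "delta_rot": [0, 0, 0]},
    {"grip": 0, "linear": [0, 0, 0], "delta_rot": [0, 0, 0]},
    {"grip": 0, "linear": [0, 0, 0], "delta_rot": [0, 0, 0]},
    {"grip": 0, "linear": [0, 0, 2.5], "delta_rot": [0, 0, 0]},
    {"grip": 0, "linear": [0, 0, 5.5], "delta_rot": [0, 0, 0]},
    {"grip": 0, "linear": [1, 3, 6.5], "delta_rot": [0, 0, -0.14]},
    {"grip": 0, "linear": [2, 6, 6.5], "delta_rot": [0, 0, -0.28]},
    {"grip": 0, "linear": [3, 10, 6.5], "delta_rot": [0, 0, -0.42]},
    {"grip": 0, "linear": [4, 14, 6.5], "delta_rot": [0, 0, -0.56]}
  ]
}}

```text
time: 6.75
ee_pos: [0.5684, 0.1888, 0.1264]
tcp_rot: [-180.0, 0.0, -132.7]
wrist_force: [1.1, 0.4, -0.2]
opening: 0.0855
grasp_force: 0.0
```

Emit:
{"op": "play_rows", "data": {
  "targets": [
    {"grip": 0, "linear": [1, 4, 0], "delta_rot": [0, 0, -0.14]},
    {"grip": 0, "linear": [1.5, 7, 0], "delta_rot": [0, 0, -0.28]},
    {"grip": 0, "linear": [2, 9.5, 0], "delta_rot": [0, 0, -0.42]},
    {"grip": 0, "linear": [2.45, 11.46, 0], "delta_rot": [0, 0, -0.56]},
    {"grip": 0, "linear": [2.45, 11.46, -1], "delta_rot": [0, 0, -0.7]},
    {"grip": 0, "linear": [2.45, 11.46, -2], "delta_rot": [0, 0, -0.84]},
    {"grip": 0, "linear": [2.45, 11.46, -4], "delta_rot": [0, 0, -0.91]},
    {"grip": 0, "linear": [2.45, 11.46, -4.5], "delta_rot": [0, 0, -0.91]}
  ]
}}

```text
time: 7.55
ee_pos: [0.5916, 0.3018, 0.0788]
tcp_rot: [-179.9, -0.2, 175.5]
wrist_force: [-1.0, -0.5, 0.0]
opening: 0.0853
grasp_force: 0.0
```

Run:
```python
from m import *
o=bot.get_obs(); print(o["ee_pos"],o["tcp_rot"])
pl=np.radians(-9.75); ex=np.array([np.cos(pl),np.sin(pl)]); ey=np.array([-ex[1],ex[0]])
for n in ["top","side"]:
    p=shot(n); P,px=cloud(p)
    Q=near(P,[.528,.0476],.045,.075,.105); 
    print("vb",len(Q),boxfit(Q,0,0,-9,20))
    Q=near(P,[.566,-.02],.2,.044,.056); print("plate",boxfit(Q,0,0,-9,10))
    Q=P[(np.hypot(*(P[:,:2]-[.5,-.116]).T)<.05)&(P[:,2]>.075)&(P[:,2]<.12)]; print("stopbody",boxfit(Q,0,0,-9.5,1))
```

```text
[0.59162156 0.30180676 0.07882286] [-1.79903503e+02 -1.54646857e-01  1.75450243e+02]
vb 236 [-9.5     0.5287  0.0457  0.045   0.0298]
plate [-10.5      0.5683  -0.0208   0.2156   0.2542]
stopbody [-10.5      0.5015  -0.1116   0.0371   0.0555]
vb 162 [-10.       0.5252   0.0473   0.0449   0.0348]
plate [-9.5     0.5648 -0.021   0.2159  0.2558]
stopbody [-9.      0.4992 -0.1106  0.0381  0.0586]
```

Emit:
{"op": "play_rows", "data": {
  "targets": [
    {"grip": 0, "linear": [0, 0, -3], "delta_rot": [0, 0, 0]},
    {"grip": 0, "linear": [0, 0, -5.5], "delta_rot": [0, 0, 0]},
    {"grip": 0, "linear": [0, 0, -7.1], "delta_rot": [0, 0, 0]},
    {"grip": 0, "linear": [0, 0, -7.1], "delta_rot": [0, 0, 0]},
    {"grip": 255, "linear": [0, 0, -7.1], "delta_rot": [0, 0, 0]},
    {"grip": 255, "linear": [0, 0, -7.1], "delta_rot": [0, 0, 0]},
    {"grip": 255, "linear": [0, 0, -7.1], "delta_rot": [0, 0, 0]},
    {"grip": 255, "linear": [0, 0, -7.1], "delta_rot": [0, 0, 0]},
    {"grip": 255, "linear": [0, 0, -7.1], "delta_rot": [0, 0, 0]}
  ]
}}

```text
time: 8.55
ee_pos: [0.5934, 0.3027, 0.0123]
tcp_rot: [179.9, 0.1, 175.5]
wrist_force: [0.2, -0.6, 4.6]
opening: 0.0444
grasp_force: 63.0
```

Emit:
{"op": "play_rows", "data": {
  "targets": [
    {"grip": 255, "linear": [0, 0, 3], "delta_rot": [0, 0, 0]},
    {"grip": 255, "linear": [0, 0, 7.5], "delta_rot": [0, 0, 0]},
    {"grip": 255, "linear": [-0.5, -2, 12], "delta_rot": [0, 0, 0.14]},
    {"grip": 255, "linear": [-1, -6, 12], "delta_rot": [0, 0, 0.28]},
    {"grip": 255, "linear": [-2, -10, 12], "delta_rot": [0, 0, 0.42]},
    {"grip": 255, "linear": [-3, -14, 12], "delta_rot": [0, 0, 0.56]},
    {"grip": 255, "linear": [-4, -18, 12], "delta_rot": [0, 0, 0.7]},
    {"grip": 255, "linear": [-5, -22, 12], "delta_rot": [0, 0, 0.84]},
    {"grip": 255, "linear": [-6, -26, 12], "delta_rot": [0, 0, 0.98]},
    {"grip": 255, "linear": [-7, -30, 12], "delta_rot": [0, 0, 1.12]}
  ]
}}

```text
time: 9.55
ee_pos: [0.5216, 0.0007, 0.1303]
tcp_rot: [180.0, -0.0, -120.0]
wrist_force: [1.0, -0.1, -4.0]
opening: 0.0443
grasp_force: 62.8
```

Emit:
{"op": "play_rows", "data": {
  "targets": [
    {"grip": 255, "linear": [-0.6, -3, 0], "delta_rot": [0, 0, 0.14]},
    {"grip": 255, "linear": [-1.05, -4.72, 0], "delta_rot": [0, 0, 0.28]},
    {"grip": 255, "linear": [-1.05, -4.72, 0], "delta_rot": [0, 0, 0.358]},
    {"grip": 255, "linear": [-1.05, -4.72, -2], "delta_rot": [0, 0, 0.358]},
    {"grip": 255, "linear": [-1.05, -4.72, -4], "delta_rot": [0, 0, 0.358]},
    {"grip": 255, "linear": [-1.05, -4.72, -5.5], "delta_rot": [0, 0, 0.358]},
    {"grip": 255, "linear": [-1.05, -4.72, -6.2], "delta_rot": [0, 0, 0.358]},
    {"grip": 255, "linear": [-1.05, -4.72, -6.7], "delta_rot": [0, 0, 0.358]},
    {"grip": 255, "linear": [-1.05, -4.72, -6.9], "delta_rot": [0, 0, 0.358]},
    {"grip": 255, "linear": [-1.05, -4.72, -6.9], "delta_rot": [0, 0, 0.358]}
  ]
}}

```text
time: 10.55
ee_pos: [0.5123, -0.045, 0.0623]
tcp_rot: [-179.9, 0.0, -99.8]
wrist_force: [-1.3, -0.0, 0.0]
opening: 0.0443
grasp_force: 62.9
```

Emit:
{"op": "play_rows", "data": {
  "targets": [
    {"grip": 255, "linear": [0, 0, -0.1], "delta_rot": [0, 0, 0]},
    {"grip": 0, "linear": [0, 0, -0.1], "delta_rot": [0, 0, 0]},
    {"grip": 0, "linear": [0, 0, -0.1], "delta_rot": [0, 0, 0]},
    {"grip": 0, "linear": [0, 0, -0.1], "delta_rot": [0, 0, 0]},
    {"grip": 0, "linear": [0, 0, -0.1], "delta_rot": [0, 0, 0]},
    {"grip": 0, "linear": [0, 0, 2.5], "delta_rot": [0, 0, 0]},
    {"grip": 0, "linear": [0, 0, 6], "delta_rot": [0, 0, 0]},
    {"grip": 0, "linear": [1, -1, 10], "delta_rot": [0, 0, -0.14]},
    {"grip": 0, "linear": [2, -4, 10], "delta_rot": [0, 0, -0.28]},
    {"grip": 0, "linear": [3, -8, 10], "delta_rot": [0, 0, -0.42]}
  ]
}}

```text
time: 11.55
ee_pos: [0.5433, -0.1251, 0.1631]
tcp_rot: [-179.8, 0.1, -124.1]
wrist_force: [0.3, 0.5, -0.0]
opening: 0.0852
grasp_force: 0.0
```

Emit:
{"op": "play_rows", "data": {
  "targets": [
    {"grip": 0, "linear": [1, -4, 0], "delta_rot": [0, 0, -0.14]},
    {"grip": 0, "linear": [2, -8, 0], "delta_rot": [0, 0, -0.28]},
    {"grip": 0, "linear": [3, -12, 0], "delta_rot": [0, 0, -0.42]},
    {"grip": 0, "linear": [4, -15, 0], "delta_rot": [0, 0, -0.56]},
    {"grip": 0, "linear": [4.57, -17.5, 0], "delta_rot": [0, 0, -0.7]},
    {"grip": 0, "linear": [4.57, -17.5, -2], "delta_rot": [0, 0, -0.84]},
    {"grip": 0, "linear": [4.57, -17.5, -4], "delta_rot": [0, 0, -0.98]},
    {"grip": 0, "linear": [4.57, -17.5, -6], "delta_rot": [0, 0, -1.12]},
    {"grip": 0, "linear": [4.57, -17.5, -6], "delta_rot": [0, 0, -1.26]},
    {"grip": 0, "linear": [4.57, -17.5, -6], "delta_rot": [0, 0, -1.4]}
  ]
}}

```text
time: 12.55
ee_pos: [0.5872, -0.2999, 0.1]
tcp_rot: [180.0, -0.1, 155.6]
wrist_force: [0.1, 0.7, 0.8]
opening: 0.085
grasp_force: 0.0
```

Emit:
{"op": "play_rows", "data": {
  "targets": [
    {"grip": 0, "linear": [0, 0, 0], "delta_rot": [0, 0, -0.06]},
    {"grip": 0, "linear": [0, 0, -2], "delta_rot": [0, 0, -0.06]},
    {"grip": 0, "linear": [0, 0, -2], "delta_rot": [0, 0, -0.06]}
  ]
}}

```text
time: 12.85
ee_pos: [0.5867, -0.2995, 0.0787]
tcp_rot: [-180.0, -0.2, 152.5]
wrist_force: [-0.0, 0.1, -0.1]
opening: 0.0855
grasp_force: 0.0
```

Run:
```python
from m import *
o=bot.get_obs(); print(o["ee_pos"],o["tcp_rot"])
for n in ["top","side"]:
    p=shot(n); P,px=cloud(p)
    for c in ([.527,.0465],[.512,-.045]):
        Q=near(P,c,.04,.075,.105); print("vb",len(Q),boxfit(Q,0,0,-9,20))
    q=near(P,[.588,-.3],.11,.006,.04); print("spool",len(q),spoolfit(q,[.588,-.3,np.radians(-27.5),.017]))
    save(p["color"][80:300,230:430],f"pics/{n}3.png",2.6)
```

```text
[ 0.58667216 -0.29950956  0.0786944 ] [-179.99850548   -0.21364143  152.46799582]
vb 232 [-9.      0.5288  0.0455  0.0455  0.0296]
vb 231 [-11.5      0.5122  -0.0542   0.0449   0.0446]
spool 131 (array([ 0.58846508, -0.30169288, -0.47361798]), np.float64(4.74180964761144e-06))
vb 153 [-11.       0.5253   0.0472   0.0448   0.0348]
vb 172 [-9.5     0.5086 -0.055   0.0445  0.0546]
spool 845 (array([ 0.58700072, -0.29913365, -0.48156597]), np.float64(4.510645078464491e-06))
```

View pics/side3.png

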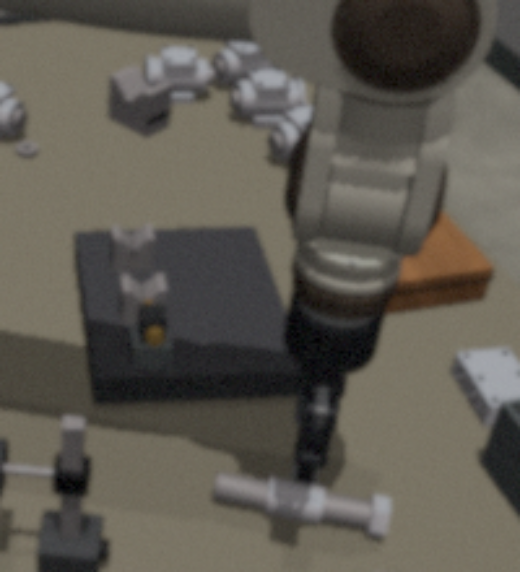

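Emit:
{"op": "play_rows", "data": {
  "targets": [
    {"grip": 0, "linear": [0, 0, -3], "delta_rot": [0, 0, 0]},
    {"grip": 0, "linear": [0, 0, -6], "delta_rot": [0, 0, 0]},
    {"grip": 0, "linear": [0, 0, -7.5], "delta_rot": [0, 0, 0]},
    {"grip": 0, "linear": [0, 0, -7.7], "delta_rot": [0, 0, 0]},
    {"grip": 255, "linear": [0, 0, -7.7], "delta_rot": [0, 0, 0]},
    {"grip": 255, "linear": [0, 0, -7.7], "delta_rot": [0, 0, 0]},
    {"grip": 255, "linear": [0, 0, -7.7], "delta_rot": [0, 0, 0]},
    {"grip": 255, "linear": [0, 0, -7.7], "delta_rot": [0, 0, 0]},
    {"grip": 255, "linear": [0, 0, -7.7], "delta_rot": [0, 0, 0]}
  ],
  "force": 80
}}

```text
time: 13.85
ee_pos: [0.5885, -0.3004, 0.006]
tcp_rot: [180.0, 0.1, 152.5]
wrist_force: [-1.1, -0.4, 5.2]
opening: 0.0316
grasp_force: 79.3
```

Emit:
{"op": "play_rows", "data": {
  "targets": [
    {"grip": 255, "linear": [0, 0, 1], "delta_rot": [0, 0, 0]},
    {"grip": 255, "linear": [0, 0, 3], "delta_rot": [0, 0, 0]},
    {"grip": 255, "linear": [0, 0, 7], "delta_rot": [0, 0, 0]},
    {"grip": 255, "linear": [0, 0, 12], "delta_rot": [0, 0, 0]},
    {"grip": 255, "linear": [0, 0, 17], "delta_rot": [0, 0, 0.1]},
    {"grip": 255, "linear": [0, 0, 17], "delta_rot": [0, 0, 0.2]}
  ]
}}

```text
time: 14.45
ee_pos: [0.5895, -0.301, 0.1831]
tcp_rot: [-179.9, 0.6, 164.1]
wrist_force: [0.4, -1.1, -5.0]
opening: 0.0317
grasp_force: 80.6
```

Run:
```python
from m import *
o=bot.get_obs(); print(o["ee_pos"],o["tcp_rot"])
for n in ["top","side"]:
    p=shot(n); P,px=cloud(p)
    save(p["color"][80:300,230:430],f"pics/{n}4.png",2.6)
```

```text
[ 0.58947549 -0.30097389  0.18309168] [-179.88041456    0.60128254  164.14314587]
```

View pics/side4.png

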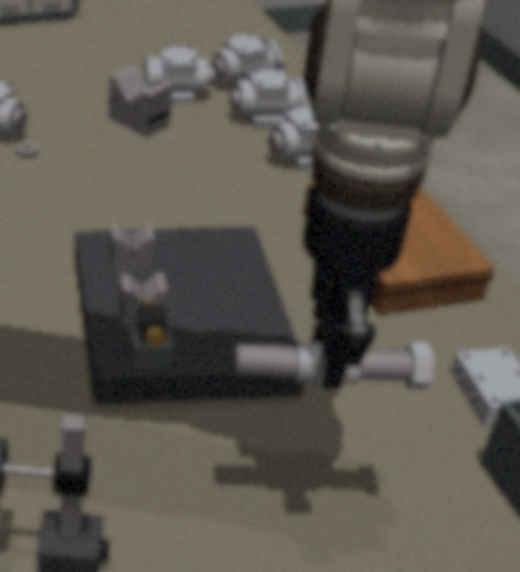

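Emit:
{"op": "play_rows", "data": {
  "targets": [
    {"grip": 255, "linear": [-0.5, 2, 1], "delta_rot": [0, 0, 0.14]},
    {"grip": 255, "linear": [-1, 4, 1], "delta_rot": [0, 0, 0.28]},
    {"grip": 255, "linear": [-1.5, 7, 1], "delta_rot": [0, 0, 0.42]},
    {"grip": 255, "linear": [-2, 10, 1], "delta_rot": [0, 0, 0.56]},
    {"grip": 255, "linear": [-3, 13, 1], "delta_rot": [0, 0, 0.7]},
    {"grip": 255, "linear": [-4, 17, 1], "delta_rot": [0, 0, 0.84]},
    {"grip": 255, "linear": [-5, 20, 1], "delta_rot": [0, 0, 0.98]},
    {"grip": 255, "linear": [-5.5, 23, 1], "delta_rot": [0, 0, 1.12]},
    {"grip": 255, "linear": [-6, 26, 1], "delta_rot": [0, 0, 1.26]},
    {"grip": 255, "linear": [-6.5, 29, 1], "delta_rot": [0, 0, 1.4]}
  ]
}}

```text
time: 15.55
ee_pos: [0.5212, -0.0089, 0.1824]
tcp_rot: [179.8, -0.1, -115.7]
wrist_force: [0.9, -0.2, -5.1]
opening: 0.0313
grasp_force: 80.5
```

Emit:
{"op": "play_rows", "data": {
  "targets": [
    {"grip": 255, "linear": [-0.27, 1.13, 0], "delta_rot": [0, 0, 0.14]},
    {"grip": 255, "linear": [-0.27, 1.13, 0], "delta_rot": [0, 0, 0.281]},
    {"grip": 255, "linear": [-0.27, 1.13, -3], "delta_rot": [0, 0, 0.281]},
    {"grip": 255, "linear": [-0.27, 1.13, -5], "delta_rot": [0, 0, 0.281]},
    {"grip": 255, "linear": [-0.27, 1.13, -6], "delta_rot": [0, 0, 0.281]},
    {"grip": 255, "linear": [-0.27, 1.13, -6], "delta_rot": [0, 0, 0.281]},
    {"grip": 255, "linear": [-0.27, 1.13, -6], "delta_rot": [0, 0, 0.281]}
  ]
}}

```text
time: 16.25
ee_pos: [0.5199, 0.0012, 0.1245]
tcp_rot: [180.0, -0.0, -99.8]
wrist_force: [0.2, 0.6, -4.7]
opening: 0.0314
grasp_force: 80.5
```

Run:
```python
from m import *
o=bot.get_obs(); print(o["ee_pos"],o["tcp_rot"])
c0=np.array([.520,.0013]); a=np.radians(80.25); d=np.array([np.cos(a),np.sin(a)]); nn=np.array([-d[1],d[0]])
for n in ["top","side"]:
    p=shot(n); P,px=cloud(p)
    w=P[:,:2]-c0; t=w@d; s=w@nn
    # vblocks
    m=(abs(s)<.03)&(abs(t)<.1)&(P[:,2]>.07)&(P[:,2]<.098)
    print(n,"low pts t:",np.histogram(t[m],np.arange(-.1,.101,.01))[0])
    m=(abs(s)<.04)&(abs(t)<.12)&(P[:,2]>.112)&(P[:,2]<.15)
    g=m&(abs(t)>.03)
    print("spool t range",np.percentile(t[g],[0.5,99.5]).round(4))
    for k in np.arange(-.09,.1,.01):
        mm=g&(abs(t-k)<.005)
        if mm.sum()>3: print("%.2f n%d s %.4f %.4f mid %.4f zmax %.4f"%(k,mm.sum(),*np.percentile(s[mm],[3,97]),np.percentile(s[mm],[3,97]).mean(),np.percentile(P[mm,2],95)))
    save(p["color"][80:260,180:380],f"pics/{n}5.png",3)
```

```text
[0.51987455 0.00121195 0.12450389] [ 1.79976789e+02 -2.65961084e-03 -9.98275145e+01]
top low pts t: [3 0 0 0 0 0 0 0 0 0 0 0 0 0 0 0 0 0 0 0]
spool t range [-0.1197  0.0813]
0.08 n10 s 0.0098 0.0167 mid 0.0133 zmax 0.1491
side low pts t: [ 1  2  0 50 54 41 28  2  0  0  0  0  3 50  5  5  3  0  0  0]
spool t range [-0.1173  0.0747]
-0.08 n40 s -0.0077 0.0113 mid 0.0018 zmax 0.1445
-0.07 n36 s -0.0107 0.0135 mid 0.0014 zmax 0.1489
-0.06 n23 s -0.0072 0.0141 mid 0.0034 zmax 0.1488
-0.05 n20 s -0.0091 0.0136 mid 0.0023 zmax 0.1481
-0.04 n20 s -0.0075 0.0135 mid 0.0030 zmax 0.1491
-0.03 n10 s -0.0072 0.0140 mid 0.0034 zmax 0.1485
0.03 n5 s -0.0011 0.0094 mid 0.0041 zmax 0.1489
0.04 n14 s -0.0080 0.0094 mid 0.0007 zmax 0.1487
0.05 n10 s -0.0082 0.0044 mid -0.0019 zmax 0.1482
0.06 n8 s -0.0137 0.0014 mid -0.0062 zmax 0.1487
0.07 n12 s -0.0154 -0.0037 mid -0.0095 zmax 0.1461
```

View pics/side5.png

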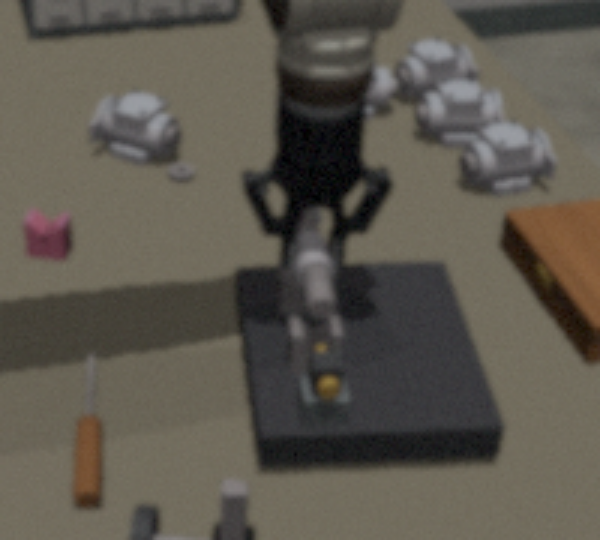

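View pics/top5.png

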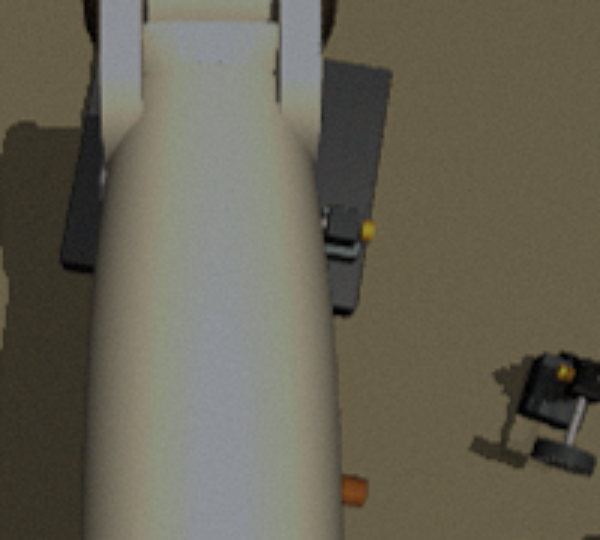

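Run:
```python
from m import *
c0=np.array([.520,.0013]); a=np.radians(80.25); d=np.array([np.cos(a),np.sin(a)]); nn=np.array([-d[1],d[0]])
T=[];L=[]
for i in range(3):
    p=shot("side"); P,px=cloud(p)
    w=P[:,:2]-c0; t=w@d; s=w@nn
    m=(abs(s)<.015)&(t<-.055)&(t>-.1)&(P[:,2]>.122)&(P[:,2]<.15); T+=list(t[m])
    m=(abs(s)<.03)&(t<-.03)&(t>-.075)&(P[:,2]>.06)&(P[:,2]<.09); L+=list(t[m])
print("spool",np.histogram(T,np.arange(-.09,-.05,.002))[0]); print("vb",np.histogram(L,np.arange(-.076,-.03,.002))[0])
m=(abs(s)<.03)&(abs(t)<.03)&(P[:,2]>.14)&(P[:,2]<.165)
print(np.c_[t[m],s[m],P[m,2]][np.argsort(t[m])].round(3)[:40].tolist())
m=(abs(s)<.03)&(t>.06)&(t<.1)&(P[:,2]>.12)&(P[:,2]<.165)
print(np.c_[t[m],s[m],P[m,2]][np.argsort(t[m])].round(3).tolist())
```

```text
spool [ 0  0  0  0  0 18 51 89 24 16 18  9 12 13 11 19 11  7  0]
vb [ 0  0  0  0  0  5 58 99 62 27 13 15  7 19 13 17 18 14 11 14 12  8]
[[-0.029, 0.011, 0.143], [-0.029, -0.002, 0.152], [-0.029, -0.002, 0.149], [-0.029, 0.009, 0.149], [-0.029, -0.011, 0.142], [-0.028, -0.008, 0.149], [-0.028, -0.005, 0.145], [-0.028, 0.006, 0.145], [-0.028, -0.008, 0.145], [-0.028, 0.011, 0.146], [-0.028, 0.003, 0.149], [-0.028, 0.001, 0.148], [-0.028, 0.014, 0.145], [-0.027, -0.005, 0.148], [-0.027, 0.016, 0.142], [-0.027, 0.009, 0.151], [-0.026, 0.001, 0.151], [-0.026, 0.011, 0.148], [-0.026, 0.014, 0.148], [-0.026, 0.008, 0.144], [-0.026, 0.014, 0.141], [-0.025, 0.003, 0.153], [-0.025, -0.011, 0.146], [-0.025, -0.005, 0.15], [-0.025, 0.003, 0.15], [-0.024, 0.016, 0.143], [-0.024, -0.014, 0.142], [-0.024, 0.0, 0.152], [-0.023, 0.011, 0.149], [-0.023, 0.005, 0.149], [-0.023, -0.011, 0.141], [-0.023, -0.008, 0.148], [-0.023, -0.005, 0.151], [-0.023, -0.003, 0.151], [-0.022, -0.011, 0.147], [-0.022, 0.016, 0.145], [-0.022, 0.005, 0.144], [-0.022, 0.005, 0.151], [-0.019, 0.013, 0.146], [-0.019, 0.008, 0.149]]
[[0.06, -0.008, 0.143], [0.061, -0.002, 0.146], [0.065, 0.001, 0.147], [0.066, -0.003, 0.146], [0.067, -0.015, 0.135], [0.067, -0.006, 0.146], [0.068, -0.012, 0.138], [0.068, -0.012, 0.141], [0.068, -0.012, 0.135], [0.068, -0.015, 0.138], [0.068, -0.012, 0.145], [0.068, -0.009, 0.141], [0.069, -0.015, 0.131], [0.07, -0.009, 0.147], [0.07, -0.009, 0.143], [0.072, -0.015, 0.139], [0.077, -0.016, 0.139]]
```

Emit:
{"op": "play_rows", "data": {
  "targets": [
    {"grip": 255, "linear": [0, 0, -1.5], "delta_rot": [0, 0, 0]},
    {"grip": 255, "linear": [0, 0, -2.7], "delta_rot": [0, 0, 0]},
    {"grip": 255, "linear": [0, 0, -3.3], "delta_rot": [0, 0, 0]},
    {"grip": 255, "linear": [0, 0, -3.5], "delta_rot": [0, 0, 0]},
    {"grip": 255, "linear": [0, 0, -3.6], "delta_rot": [0, 0, 0]},
    {"grip": 255, "linear": [0, 0, -3.6], "delta_rot": [0, 0, 0]}
  ]
}}

```text
time: 17.1
ee_pos: [0.5201, 0.0013, 0.0884]
tcp_rot: [-180.0, 0.0, -99.8]
wrist_force: [0.3, 0.9, -5.9]
opening: 0.0316
grasp_force: 80.6
```

Emit:
{"op": "play_rows", "data": {
  "targets": [
    {"grip": 255, "linear": [0, 0, -0.1], "delta_rot": [0, 0, 0]},
    {"grip": 255, "linear": [0, 0, -0.2], "delta_rot": [0, 0, 0]},
    {"grip": 255, "linear": [0, 0, -0.2], "delta_rot": [0, 0, 0]}
  ]
}}

```text
time: 17.4
ee_pos: [0.5202, 0.0012, 0.0868]
tcp_rot: [-180.0, 0.0, -99.8]
wrist_force: [0.1, -0.4, -2.7]
opening: 0.0315
grasp_force: 81.0
```

Emit:
{"op": "play_rows", "data": {
  "targets": [
    {"grip": 255, "linear": [0, 0, -0.05], "delta_rot": [0, 0, 0]},
    {"grip": 0, "linear": [0, 0, -0.05], "delta_rot": [0, 0, 0]},
    {"grip": 0, "linear": [0, 0, -0.05], "delta_rot": [0, 0, 0]},
    {"grip": 0, "linear": [0, 0, -0.05], "delta_rot": [0, 0, 0]},
    {"grip": 0, "linear": [0, 0, -0.05], "delta_rot": [0, 0, 0]},
    {"grip": 0, "linear": [0, 0, -0.05], "delta_rot": [0, 0, 0]},
    {"grip": 0, "linear": [0, 0, 2], "delta_rot": [0, 0, 0]},
    {"grip": 0, "linear": [0, 0, 5], "delta_rot": [0, 0, 0]},
    {"grip": 0, "linear": [0, 0, 10], "delta_rot": [0, 0, 0]},
    {"grip": 0, "linear": [0, 0, 15], "delta_rot": [0, 0, 0]}
  ],
  "force": 40
}}

```text
time: 18.4
ee_pos: [0.5194, 0.0013, 0.2375]
tcp_rot: [179.9, -0.0, -99.8]
wrist_force: [1.4, 0.4, 1.1]
opening: 0.0855
grasp_force: 0.0
```

Emit:
{"op": "play_rows", "data": {
  "targets": [
    {"grip": 0, "linear": [-1, -2, 0], "delta_rot": [0, 0, -0.14]},
    {"grip": 0, "linear": [-2, -5, 0], "delta_rot": [0, 0, -0.28]},
    {"grip": 0, "linear": [-4, -8, 0], "delta_rot": [0, 0, -0.42]},
    {"grip": 0, "linear": [-6, -12, 0], "delta_rot": [0, 0, -0.56]},
    {"grip": 0, "linear": [-8, -16, 0], "delta_rot": [0, 0, -0.7]},
    {"grip": 0, "linear": [-9, -19, 0], "delta_rot": [0, 0, -0.84]},
    {"grip": 0, "linear": [-10, -21, 0], "delta_rot": [0, 0, -0.98]},
    {"grip": 0, "linear": [-11, -22.5, 0], "delta_rot": [0, 0, -1.12]},
    {"grip": 0, "linear": [-11.5, -24, 0], "delta_rot": [0, 0, -1.26]},
    {"grip": 0, "linear": [-12, -25, 0], "delta_rot": [0, 0, -1.4]}
  ]
}}

```text
time: 19.4
ee_pos: [0.3996, -0.2497, 0.2363]
tcp_rot: [-180.0, 0.0, 179.6]
wrist_force: [-0.1, -0.0, -0.1]
opening: 0.0857
grasp_force: 0.0
```

Run:
```python
from m import *
c0=np.array([.520,.0013]); a=np.radians(80.25); d=np.array([np.cos(a),np.sin(a)]); nn=np.array([-d[1],d[0]])
for n in ["top","side"]:
    p=shot(n); P,px=cloud(p)
    w=P[:,:2]-c0; t=w@d; s=w@nn
    q=P[(abs(s)<.025)&(t>-.085)&(t<.1)&(P[:,2]>.096)&(P[:,2]<.13)]
    r=spoolfit(q,[.52,.0013,a,.0974]); print("spool",len(q),r,((r[0][:2]-c0)@d).round(4),((r[0][:2]-c0)@nn).round(4), np.percentile(q[:,2],98))
    save(p["color"][80:320,180:400],f"pics/{n}6.png",2.5)
    Q=near(P,[.37,-.31],.05,.165,.185); print("beam",Q.mean(0))
    Q=near(P,[.31,-.29],.045,.09,.139); print("dial",len(Q),np.percentile(Q[:,:2],[2,50,98],axis=0))
    print([(d["conf"],d["pixel"]) for d in bot.pinpoint(p,"dial_tip")])
```

```text
spool 796 (array([ 0.52151073, -0.00193203,  1.40645291]), np.float64(1.4818756488136572e-06)) -0.0029 -0.002 0.1160794280724211
beam [nan nan nan]<stdin>:9: RuntimeWarning: Mean of empty slice.
  ret = um.true_divide(
Traceback (most recent call last):
IndexError: index -1 is out of bounds for axis 0 with size 0
```

View pics/top6.png

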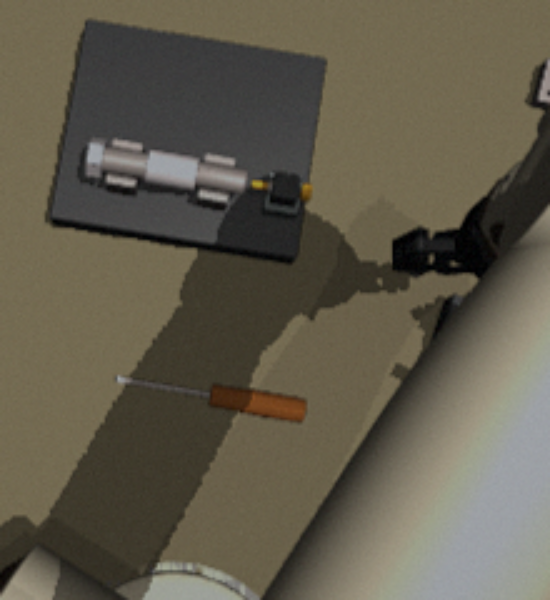

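Emit:
{"op": "play_rows", "data": {
  "targets": [
    {"grip": 0, "linear": [-1.5, -3, 0], "delta_rot": [0, 0, -0.14]},
    {"grip": 0, "linear": [-3.05, -6.03, 0], "delta_rot": [0, 0, -0.28]},
    {"grip": 0, "linear": [-3.05, -6.03, 0], "delta_rot": [0, 0, -0.34]},
    {"grip": 0, "linear": [-3.05, -6.03, -2], "delta_rot": [0, 0, -0.34]},
    {"grip": 0, "linear": [-3.05, -6.03, -3], "delta_rot": [0, 0, -0.34]},
    {"grip": 0, "linear": [-3.05, -6.03, -3], "delta_rot": [0, 0, -0.34]}
  ]
}}

```text
time: 20.05
ee_pos: [0.3691, -0.3084, 0.2048]
tcp_rot: [179.9, -0.1, 160.7]
wrist_force: [-0.5, 0.8, 0.3]
opening: 0.0855
grasp_force: 0.0
```

Run:
```python
from m import *
o=bot.get_obs(); print(o["ee_pos"],o["tcp_rot"])
p=shot("side"); P,px=cloud(p)
save(p["color"][180:340,180:380],"pics/side7.png",3)
Q=near(P,[.37,-.309],.06,.165,.182); print("beam",len(Q),Q.mean(0) if len(Q) else 0, np.percentile(Q,[3,97],axis=0) if len(Q) else 0)
Q=near(P,[.308,-.285],.05,.085,.14); print("dial",len(Q),Q.mean(0), boxfit(Q,0,0,-20,30))
Q=near(P,[.37,-.309],.06,.005,.036); print("base",boxfit(Q,0,0,-20,30))
```

```text
[ 0.36912135 -0.30835196  0.20482497] [ 1.79946714e+02 -1.32825254e-01  1.60656952e+02]
beam 27 [ 0.36734791 -0.3138641   0.16968734] [[ 0.35826517 -0.31646263  0.16562011]
 [ 0.37475617 -0.31062621  0.17467818]]
dial 279 [ 0.31256859 -0.29584784  0.12202378] [ 6.5     0.3202 -0.2883  0.0587  0.0403]
base [ 8.      0.3686 -0.3288  0.0626  0.026 ]
```

View pics/side7.png

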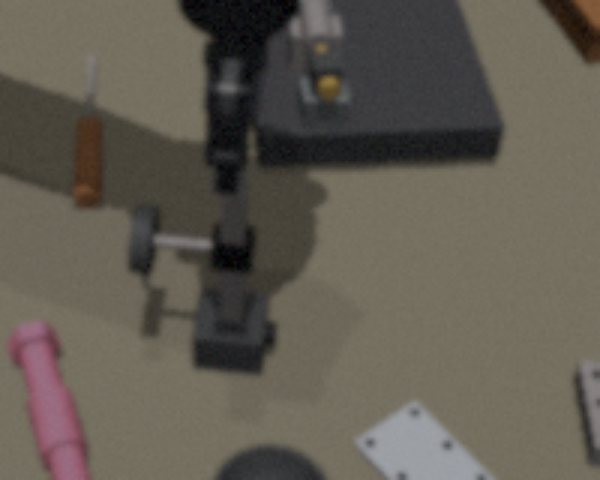

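Emit:
{"op": "play_rows", "data": {
  "targets": [
    {"grip": 0, "linear": [0, 0, -3], "delta_rot": [0, 0, 0]},
    {"grip": 0, "linear": [0, 0, -6], "delta_rot": [0, 0, 0]},
    {"grip": 0, "linear": [0, 0, -7.3], "delta_rot": [0, 0, 0]},
    {"grip": 0, "linear": [0, 0, -7.3], "delta_rot": [0, 0, 0]},
    {"grip": 255, "linear": [0, 0, -7.3], "delta_rot": [0, 0, 0]},
    {"grip": 255, "linear": [0, 0, -7.3], "delta_rot": [0, 0, 0]},
    {"grip": 255, "linear": [0, 0, -7.3], "delta_rot": [0, 0, 0]},
    {"grip": 255, "linear": [0, 0, -7.3], "delta_rot": [0, 0, 0]},
    {"grip": 255, "linear": [0, 0, -7.3], "delta_rot": [0, 0, 0]},
    {"grip": 255, "linear": [0, 0, -7.3], "delta_rot": [0, 0, 0]}
  ],
  "force": 80
}}

```text
time: 21.1
ee_pos: [0.3698, -0.3092, 0.1338]
tcp_rot: [-180.0, 0.1, 160.5]
wrist_force: [0.7, 0.5, 2.8]
opening: 0.0132
grasp_force: 79.2
```

Emit:
{"op": "play_rows", "data": {
  "targets": [
    {"grip": 255, "linear": [0, 0, 1], "delta_rot": [0, 0, 0]},
    {"grip": 255, "linear": [0, 0, 4], "delta_rot": [0, 0, 0]},
    {"grip": 255, "linear": [0, 0, 8], "delta_rot": [0, 0, 0]},
    {"grip": 255, "linear": [0, 0, 12], "delta_rot": [0, 0, 0]},
    {"grip": 255, "linear": [1, 1, 14], "delta_rot": [0, 0, 0]},
    {"grip": 255, "linear": [4, 3, 14], "delta_rot": [0, 0, 0.03]},
    {"grip": 255, "linear": [7, 5, 14], "delta_rot": [0, 0, 0.06]},
    {"grip": 255, "linear": [10, 7, 14], "delta_rot": [0, 0, 0.09]},
    {"grip": 255, "linear": [13, 10, 14], "delta_rot": [0, 0, 0.12]},
    {"grip": 255, "linear": [16, 13, 14], "delta_rot": [0, 0, 0.15]}
  ]
}}

```text
time: 22.1
ee_pos: [0.5301, -0.178, 0.2727]
tcp_rot: [-180.0, -0.1, 169.2]
wrist_force: [-0.9, -1.4, -6.3]
opening: 0.0129
grasp_force: 78.9
```

Emit:
{"op": "play_rows", "data": {
  "targets": [
    {"grip": 255, "linear": [2, 3.5, 0], "delta_rot": [0, 0, 0.02]},
    {"grip": 255, "linear": [4, 7, 0], "delta_rot": [0, 0, 0.02]},
    {"grip": 255, "linear": [5.45, 10, 0], "delta_rot": [0, 0, 0.02]},
    {"grip": 255, "linear": [5.45, 13, 0], "delta_rot": [0, 0, 0.02]},
    {"grip": 255, "linear": [5.45, 15.5, 0], "delta_rot": [0, 0, 0.02]},
    {"grip": 255, "linear": [5.45, 16.9, 0], "delta_rot": [0, 0, 0.02]},
    {"grip": 255, "linear": [5.45, 16.9, -3], "delta_rot": [0, 0, 0.02]},
    {"grip": 255, "linear": [5.45, 16.9, -5.5], "delta_rot": [0, 0, 0.02]},
    {"grip": 255, "linear": [5.45, 16.9, -6], "delta_rot": [0, 0, 0.02]},
    {"grip": 255, "linear": [5.45, 16.9, -6], "delta_rot": [0, 0, 0.02]}
  ]
}}

```text
time: 23.1
ee_pos: [0.5834, -0.0104, 0.2126]
tcp_rot: [-180.0, -0.1, 170.3]
wrist_force: [0.5, 0.8, -6.3]
opening: 0.0127
grasp_force: 78.7
```

Run:
```python
from m import *
o=bot.get_obs(); print(o["ee_pos"],o["tcp_rot"])
pl=np.radians(-9.75); ex=np.array([np.cos(pl),np.sin(pl)]); ey=np.array([-ex[1],ex[0]])
p=shot("side"); P,px=cloud(p)
save(p["color"][110:270,220:360],"pics/side8.png",3.7)
w=P[:,:2]-[.584,-.011]; a,b=w@ex,w@ey
for nm,A,B,z0,z1 in [("dial",(-.1,-.035),(-.03,.03),.155,.23),("base",(-.04,.04),(-.045,.04),.078,.118),("rod/beam",(-.02,.02),(-.03,.03),.125,.17),("land",(-.09,-.05),(-.04,.04),.105,.122)]:
    m=(a>A[0])&(a<A[1])&(b>B[0])&(b<B[1])&(P[:,2]>z0)&(P[:,2]<z1)
    print(nm,m.sum(),np.percentile(a[m],[2,50,98]).round(4),np.percentile(b[m],[2,50,98]).round(4),np.percentile(P[m,2],[2,98]).round(4))
print([(d["conf"],d["pixel"]) for d in bot.pinpoint(p,"dial_tip")], proj(p,[.520,.001,.1154+.02]), [(round(d["conf"],2),d["pixel"]) for d in bot.pinpoint(p,"spool")])
```

```text
[ 0.58337261 -0.01040547  0.21262206] [-1.79967808e+02 -1.31106806e-01  1.70255208e+02]
dial 170 [-0.0762 -0.0684 -0.0384] [-0.025  -0.0092  0.0175] [0.16   0.2175]
base 338 [-0.0306 -0.0064  0.028 ] [-0.0276 -0.0229  0.0196] [0.0803 0.1179]
rod/beam 98 [-0.0123 -0.0043  0.0052] [-0.0091 -0.0057  0.0023] [0.1262 0.1685]
land 148 [-0.0807 -0.0686 -0.0545] [-0.0367 -0.0059  0.0357] [0.1054 0.115 ]
[(0.36, [287.6, 200.8])] [[283.7253068  166.19941023]] [(0.77, [283.4, 178.4]), (0.57, [198.4, 320.4])]
```

View pics/side8.png

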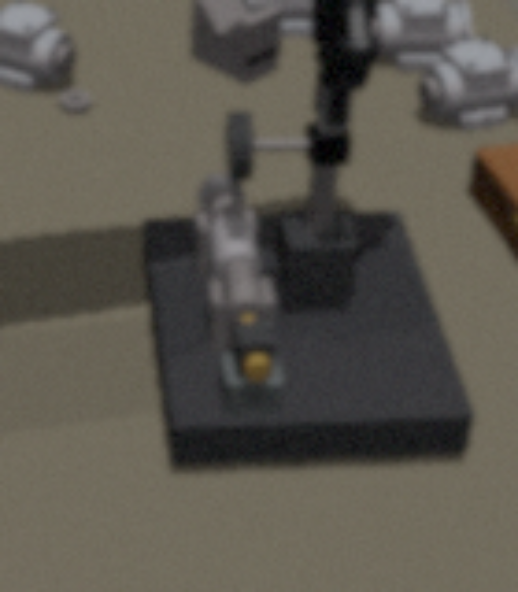

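Emit:
{"op": "play_rows", "data": {
  "targets": [
    {"grip": 255, "linear": [0, 0, -0.8], "delta_rot": [0, 0, 0]},
    {"grip": 255, "linear": [0, 0, -1.6], "delta_rot": [0, 0, 0]},
    {"grip": 255, "linear": [0, 0, -2.2], "delta_rot": [0, 0, 0]},
    {"grip": 255, "linear": [0, 0, -2.6], "delta_rot": [0, 0, 0]},
    {"grip": 255, "linear": [0, 0, -2.8], "delta_rot": [0, 0, 0]},
    {"grip": 255, "linear": [0, 0, -2.9], "delta_rot": [0, 0, 0]},
    {"grip": 255, "linear": [0, 0, -2.9], "delta_rot": [0, 0, 0]},
    {"grip": 255, "linear": [0, 0, -2.9], "delta_rot": [0, 0, 0]}
  ]
}}

```text
time: 24.05
ee_pos: [0.584, -0.01, 0.1846]
tcp_rot: [180.0, 0.0, 170.3]
wrist_force: [-0.5, 0.1, -6.6]
opening: 0.0131
grasp_force: 79.1
```

Emit:
{"op": "play_rows", "data": {
  "targets": [
    {"grip": 255, "linear": [0, 0, -0.05], "delta_rot": [0, 0, 0]},
    {"grip": 255, "linear": [0, 0, -0.1], "delta_rot": [0, 0, 0]},
    {"grip": 255, "linear": [0, 0, -0.15], "delta_rot": [0, 0, 0]},
    {"grip": 255, "linear": [0, 0, -0.15], "delta_rot": [0, 0, 0]}
  ]
}}

```text
time: 24.45
ee_pos: [0.5841, -0.01, 0.1837]
tcp_rot: [180.0, 0.1, 170.3]
wrist_force: [-2.6, 0.7, 2.5]
opening: 0.0131
grasp_force: 80.3
```

Run:
```python
from m import *
o=bot.get_obs(); print(o["wrist_force"])
pl=np.radians(-9.75); ex=np.array([np.cos(pl),np.sin(pl)]); ey=np.array([-ex[1],ex[0]])
p=shot("side"); P,px=cloud(p)
save(p["color"][110:230,240:360],"pics/side9.png",5)
w=P[:,:2]-[.584,-.011]; a,b=w@ex,w@ey
m=(abs(a)<.045)&(abs(b)<.045)&(P[:,2]>.056)&(P[:,2]<.1)
print(np.percentile(a[m],[2,98]),np.percentile(b[m],[2,98]),np.percentile(P[m,2],[2,98]))
```

```text
[-2.63290443  0.71678922  2.49094685]
[-0.03008114  0.02783815] [-0.02648847  0.02215164] [0.05759036 0.09664276]
```

View pics/side9.png

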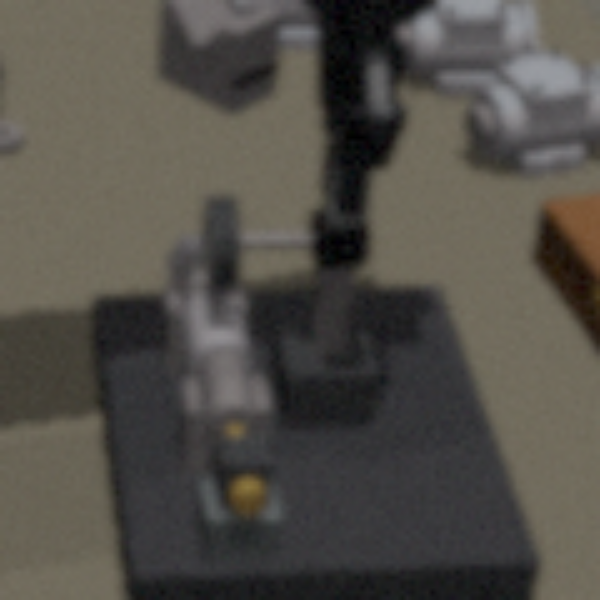

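Emit:
{"op": "play_rows", "data": {
  "targets": [
    {"grip": 100, "linear": [0, 0, 0], "delta_rot": [0, 0, 0]},
    {"grip": 0, "linear": [0, 0, 0], "delta_rot": [0, 0, 0]},
    {"grip": 0, "linear": [0, 0, 0], "delta_rot": [0, 0, 0]},
    {"grip": 0, "linear": [0, 0, 0], "delta_rot": [0, 0, 0]},
    {"grip": 0, "linear": [0, 0, 0], "delta_rot": [0, 0, 0]},
    {"grip": 0, "linear": [0, 0, 2], "delta_rot": [0, 0, 0]},
    {"grip": 0, "linear": [0, 0, 5], "delta_rot": [0, 0, 0]},
    {"grip": 0, "linear": [0, 0, 9], "delta_rot": [0, 0, 0]},
    {"grip": 0, "linear": [0, 0, 12], "delta_rot": [0, 0, 0]},
    {"grip": 0, "linear": [-1, 3, 13], "delta_rot": [0, 0, 0]}
  ],
  "force": 30
}}

```text
time: 25.5
ee_pos: [0.575, 0.0182, 0.3157]
tcp_rot: [180.0, 0.2, 170.1]
wrist_force: [-0.0, 0.2, -0.9]
opening: 0.0854
grasp_force: 0.0
```

Emit:
{"op": "play_rows", "data": {
  "targets": [
    {"grip": 0, "linear": [-2, 4, 0], "delta_rot": [0, 0, 0]},
    {"grip": 0, "linear": [-4, 8, 0], "delta_rot": [0, 0, 0]},
    {"grip": 0, "linear": [-6, 12, 0], "delta_rot": [0, 0, 0]},
    {"grip": 0, "linear": [-9, 16, 0], "delta_rot": [0, 0, 0]},
    {"grip": 0, "linear": [-12, 20, 0], "delta_rot": [0, 0, 0]},
    {"grip": 0, "linear": [-15, 24, 0], "delta_rot": [0, 0, 0]},
    {"grip": 0, "linear": [-18, 28, 0], "delta_rot": [0, 0, 0]},
    {"grip": 0, "linear": [-20, 32, 0], "delta_rot": [0, 0, 0]},
    {"grip": 0, "linear": [-22, 35, 0], "delta_rot": [0, 0, 0]},
    {"grip": 0, "linear": [-22, 35, 0], "delta_rot": [0, 0, 0]}
  ]
}}

```text
time: 26.5
ee_pos: [0.3517, 0.3729, 0.3124]
tcp_rot: [180.0, -0.0, 170.5]
wrist_force: [1.0, -0.4, 0.4]
opening: 0.0854
grasp_force: 0.0
```

Run:
```python
from m import *
pl=np.radians(-9.75); ex=np.array([np.cos(pl),np.sin(pl)]); ey=np.array([-ex[1],ex[0]])
c0=np.array([.520,.0013])
for n in ["top","side"]:
    p=shot(n); P,px=cloud(p); col=p["color"][px[:,1],px[:,0]].astype(int)
    w=P[:,:2]-c0; s,t=w@ex,w@ey
    q=P[(abs(s)<.024)&(t>-.09)&(t<.1)&(P[:,2]>.096)&(P[:,2]<.119)&(abs(t)>.0)]
    m=(abs(s)<.014)&(t<-.05)&(t>-.083)&(P[:,2]>.1)&(P[:,2]<.116)&(col[:,0]-col[:,2]<50)
    br=(col[:,0]-col[:,2]>50)&(abs(s)<.02)&(t<-.06)&(t>-.1)
    print(n,"end",np.percentile(t[m],[1,5]).round(4),"brass",np.percentile(t[br],[95,100]).round(4) if br.sum() else 0)
    r=spoolfit(q,[*c0,np.radians(80.25),.0974])[0]; print("spool",r.round(4),((r[:2]-c0)@ey).round(4))
    for lo,hi in ((-.068,-.026),(.026,.068)):
        m=(t>lo)&(t<hi)&(abs(s)>.015)&(abs(s)<.025)&(P[:,2]>.085)&(P[:,2]<.1); print(" vb t",np.percentile(t[m],[3,97]).round(4),m.sum())
    w=P[:,:2]-[.584,-.011]; a,b=w@ex,w@ey
    m=(abs(a)<.03)&(abs(b)<.03)&(P[:,2]>.2)&(P[:,2]<.24); print("beamtop",a[m].mean().round(4),b[m].mean().round(4),P[m,2].mean().round(4))
    m=(a<-.03)&(a>-.1)&(abs(b)<.035)&(P[:,2]>.14)&(P[:,2]<.2); print("dial",np.percentile(a[m],[3,97]).round(4),np.percentile(b[m],[3,97]).round(4))
save(p["color"][110:250,220:360],"pics/side10.png",4.2)
save(shot("top")["color"][80:200,190:320],"pics/top10.png",4.5)
```

```text
top end [-0.0771 -0.076 ] brass [-0.0853 -0.0848]
spool [ 0.5218 -0.0024  1.4091] -0.0033
 vb t [-0.0619 -0.034 ] 73
 vb t [0.0306 0.0603] 80
beamtop -0.0022 -0.0008 0.2213
dial [-0.0725 -0.0344] [-0.023   0.0209]
side end [-0.0795 -0.0772] brass [-0.0858 -0.0858]
spool [ 0.5182 -0.0026  1.3963] -0.0041
 vb t [-0.0634 -0.0317] 54
 vb t [0.0313 0.0665] 43
beamtop -0.0032 -0.0035 0.2147
dial [-0.0757 -0.0378] [-0.0248  0.0116]
```

View pics/top10.png

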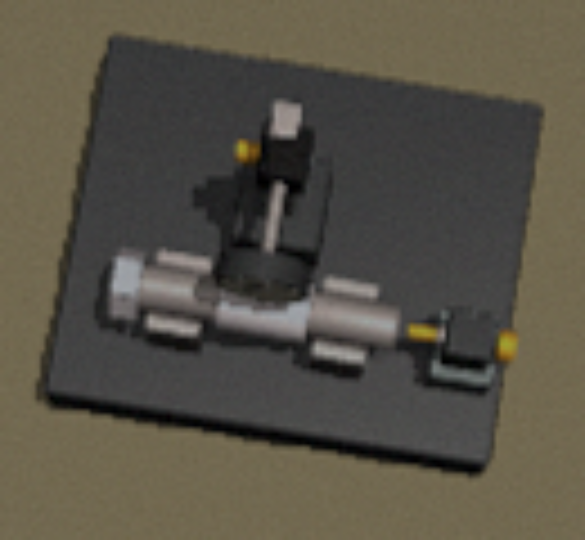

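View pics/side10.png

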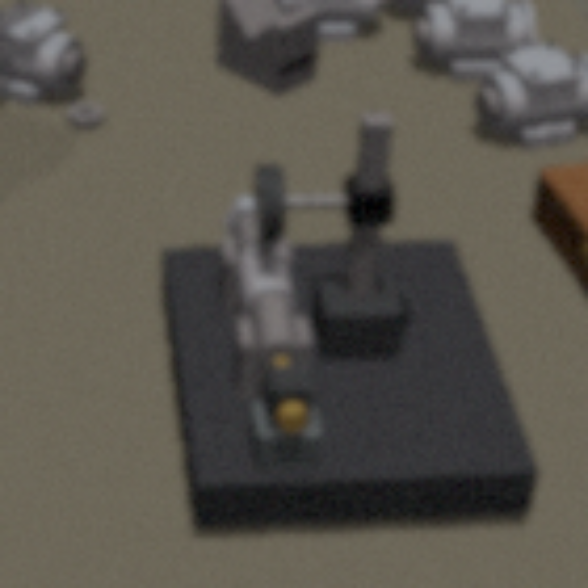

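```bash
python3 -c "
from workcell import bot
print(bot.job_done())"
```

```text
the job is handed in; nothing more can be done
None
```

The set-up is complete and handed in, though the judge returned no verdict: both V-blocks, the spool and the dial stand are on the plate, the spool's plain end is about 8 mm short of the screw, and the dial's plunger sits about 3 mm from the middle of the land.

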